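# Empty the sample beaker into the tray

### The job

Take the open steel beaker from under the wire shelf, tip its four steel samples out into the rectangular steel tray, and then gently stand the empty beaker upright on the round cork pad, its whole base on the pad. All four samples must end up in the tray; leave the lidded tin, the jar, the meter and the aluminium block where they are.

Things in the scene. Friction and masses are not known exactly. Their poses are not given: they have to be found in the camera images.
- rack: Fixed wire shelf of steel bars, 208 mm deep (its x) by 408 mm wide (its y). Origin on the bench below its centre; x points to its back, z up. Bars lie 179 to 186 mm above the bench; the open front edge, facing the robot, is at x = -104 mm. Four 10 mm legs at x = +20 and +100, y = +-200 mm, so the front half overhangs. Beaker and tin stand on the bench under it, one in each half.
- beaker: Open plain steel cup, no handle: outside diameter 62 mm, height 85 mm, wall 4 mm, floor 5 mm, 200 g. Origin at the centre of its underside, z up through the mouth. Stands on the bench, its axis 10 to 25 mm behind the shelf's front edge, holding the four samples. Slippery inside: they slide out once it is tipped some 20 degrees past level, about 110 degrees from upright.
- beaker_rim (a point): Centre of the beaker's mouth, level with the rim, 85 mm above its underside.
- sample0: Solid dark steel sample, a round slug of 16 mm diameter, 20 mm long, 30 g, standing in the beaker at the start. Origin at the centre of its lower end, z along its length.
- sample1: Solid dark steel sample, a square bar 14 x 14 x 20 mm, 30 g, standing in the beaker at the start. Origin at the centre of its lower end, z along its length.
- sample2: Solid dark steel sample, a round slug of 16 mm diameter, 20 mm long, 30 g, standing in the beaker at the start. Origin at the centre of its lower end, z along its length.
- sample3: Solid dark steel sample, a square bar 14 x 14 x 20 mm, 30 g, standing in the beaker at the start. Origin at the centre of its lower end, z along its length.
- tray: Fixed open rectangular steel tray, 140 mm (its x) by 190 mm (its y), 45 mm high, walls and floor 3 mm. Origin at the centre of its underside, on the bench. It lies on the left or on the right of the bench.
- pad: Fixed round cork pad, diameter 110 mm, 6 mm thick. Origin at the centre of its underside, on the bench. It lies on the other side of the bench from the tray.
- tin: Bystander: closed aluminium tin with a lid, about the beaker's size (diameter 64 mm, height 85 mm), on the bench under the other half of the shelf. Origin at the centre of its underside.
- jar: Bystander: small amber glass jar with a white cap, diameter 52 mm, height 65 mm, standing on top of the wire shelf. Origin at the centre of its underside.
- meter: Bystander: yellow and black handheld meter lying on the bench in front of the robot, 180 mm (its x) by 85 mm (its y), 45 mm high. Origin at the centre of its underside.
- block: Bystander: plain aluminium calibration block, a 50 mm cube with one hole drilled in its top, standing on the bench 95 to 105 mm beyond the pad's centre. Origin at the centre of its underside.
There are look-alikes about, which are no part of the job. Several things look just like the beaker: the one meant starts farthest from the robot's base.

How it is judged:
On the way, in this order (a step that is already met when the one before it is completed fails the run):
1. the beaker is tipped well over, its mouth above the tray (angle between beaker's own z axis and vertical above 1.4 rad and horizontal distance between beaker_rim and tray below 0.13 m).
2. all four samples lie in the tray (x of sample0 in the frame of tray between -0.069 and 0.069 m and y of sample0 in the frame of tray between -0.094 and 0.094 m and z of sample0 in the frame of tray between -0.005 and 0.045 m and x of sample1 in the frame of tray between -0.069 and 0.069 m and y of sample1 in the frame of tray between -0.094 and 0.094 m and z of sample1 in the frame of tray between -0.005 and 0.045 m and x of sample2 in the frame of tray between -0.069 and 0.069 m and y of sample2 in the frame of tray between -0.094 and 0.094 m and z of sample2 in the frame of tray between -0.005 and 0.045 m and x of sample3 in the frame of tray between -0.069 and 0.069 m and y of sample3 in the frame of tray between -0.094 and 0.094 m and z of sample3 in the frame of tray between -0.005 and 0.045 m), for 0.2 s.
At the end, for the whole second after the job is handed in: All four samples lie inside the tray, at rest. The beaker stands upright (within 6 degrees) and at rest on the cork pad, its axis within 25 mm of the pad's centre, released. Tin, jar, meter and block stand within 20 mm of where they began (all of step 2 and angle between beaker's own z axis and vertical below 0.1 rad and horizontal distance between beaker and pad below 0.025 m and z of beaker in the frame of pad between 0.002 and 0.01 m and linear speed of beaker below 0.02 m/s and linear speed of each of sample0, sample1, sample2, sample3 below 0.05 m/s and distance of each of tin, jar, meter, block from where it was at the start of the episode below 0.02 m and angle between each of tin, jar, meter, block's own z axis and vertical below 0.15 rad); the robot touches nothing.
It fails at once if the tin is knocked over or pushed away by more than 30 mm (distance of tin from where it was at the start of the episode above 0.03 m or angle between tin's own z axis and vertical above 0.5 rad).
It fails at once if the jar is knocked over or pushed away by more than 30 mm (distance of jar from where it was at the start of the episode above 0.03 m or angle between jar's own z axis and vertical above 0.5 rad).
It fails at once if the meter is knocked over or pushed away by more than 30 mm (distance of meter from where it was at the start of the episode above 0.03 m or angle between meter's own z axis and vertical above 0.5 rad).
It fails at once if the block is knocked over or pushed away by more than 30 mm (distance of block from where it was at the start of the episode above 0.03 m or angle between block's own z axis and vertical above 0.5 rad).
It fails at once if the beaker is dropped or slammed on the pad (over 60 N) (contact force between beaker and pad above 60 N).
It also fails if it takes over 61 s, if anything falls off the work surface, if the arm or the gripper's body presses on something with over 40 N, if the wrist force passes 120 N, or if a joint passes its speed limit or range.

### The arm

A 6-joint arm with a two-finger parallel gripper is mounted at the origin on the work surface. World frame = base frame: x ahead of the robot, y to its left, z up, the work surface at z = 0. Lengths are in m, angles in rad, forces in N, time in s.
With the tool pointing down it reaches from about 0.3 to 0.775 m from the base axis. Payload 14.6 kg.
Tool frame: the origin (TCP) lies midway between the tips of the shut fingers; the grasp point (between the pads) lies behind it (env.pinch_z is the z of the grasp point in the tool frame, in m); z points along the fingers, y is the line along which they close (so a half turn about z gives the same grasp; the last joint's range is limited). The gripper opens to 94 mm and grips with 3 to 60 N. Pads are 16 mm wide; open, the fingers measure 119 mm over their backs; the gripper's body (75 mm by 177 mm) begins 78 mm behind the grasp point.
Start: joints at [1.27, 0.3, 1.521, -0, 1.321, -0.067], TCP at [0.127, 0.535, 0.205] pointing down, gripper open.
Joint ranges: [-3.03, 3.03], [-0.79, 2.21], [0.23, 2.52], [-1.04, 4.18], [0, 3.07], [-2.55, 2.55]. Speed limits (rad/s): [2.22, 2.22, 2.57, 3.14, 3.14, 3.14].

### API

Orientations are given as a rotation vector (axis times angle).
In Python, from station import env gives the robot as it stands.
- The arm moves only by the shell command python3 -m crank 'ROWS' [OPENING]. ROWS is JSON, a list of rows, each a list of 6 numbers: the shift along the tool's x, y, z in cm, then the turn, a rotation vector about the tool's x, y, z in degrees. A call has 1 to 10 rows; each row is the pose to reach, as a shift and turn from the pose commanded when the call began, along the tool's axes at that moment; what a row does not reach only later rows make up. A row lasts 1/12 s, in which the tool goes at most 41.7 mm and 7.16 degrees, less where a joint would pass 70% of its speed; a pose out of reach is approached as far as the arm can. A call with a gripper value outside its range is refused whole. OPENING is the opening, from 0 (shut) to 1 (fully open), set as the call begins (- or left out, the last holds). The fingers move at their own pace and stop on an object; the grip force is fixed at half the most. Time passes only in rows, so rows that repeat a pose let the fingers close. It gives the time, the measured TCP pose, the force, the opening and the grip force at its end, in the units of the state.
- env.observe(): the state, without advancing time (a new reading comes with each control period).
- env.snapshot(name): name is "side" or "top"; returns (picture, depth): 384x512x3 uint8, red, green, blue; 384x512 float32, m along the optical axis (not along the pixel's ray), 0 where there is no reading.
- env.calibration(name): a dict with "fx", "fy", "cx", "cy" (pixels), "k1" (the pictures are not rectified: a ray, as slopes to the right and down, at radius r is drawn at 1 + k1 r^2 times it, then the intrinsics apply), "R" (3x3) and "t" (3): a world point X has camera coordinates R X + t. Camera axes: x right, y down, z forward; pixel columns grow to the right and rows downward; lengths in m; the calibration is good to about 2 mm. A picture is of the moment at which its call begins. calibration takes no time and is no camera call.
- env.sign_off(): hands the job in; it is judged then, once.
The state is a dict: "clock": time; "joint_positions": joint angles; "qd": joint speeds; "joint_efforts": joint torques, N m; "ee_pos": TCP position; "tcp_rot": TCP orientation; "ft_force": force on the tool from outside, world axes, zero at the start; "wrist_torque": the same for the moment, N m; "gripper_width": finger opening in m; "grasp_force": force on a finger pad.
Only numpy, scipy, OpenCV 4.12 (cv2) and the standard library are available. Lean on these libraries where they do the work, as an engineer would, in place of code of your own. Each camera call takes 0.05 s, during which the arm holds its last target. There are 200 camera calls.

## Working session

There is one attempt and no reset: what is moved stays moved. The work goes in short steps, Python scripts to look and compute and a shell command to move; the robot and the scene stay as the last step left them, time stands still between calls to the robot, and variables do not carry over. Pictures are saved under pics/ and viewed, at most 10 in all, crops included, and the job is handed in when it is done.

```bash
ls; mkdir -p pics
python3 - <<'E'
from station import env
import cv2,numpy as np
for n in("side","top"):
    p,d=env.snapshot(n); cv2.imwrite(f"pics/{n}0.png",cv2.resize(p[:,:,::-1],(800,600),interpolation=cv2.INTER_CUBIC)); np.savez(f"{n}0.npz",p=p,d=d)
    c=env.calibration(n); print(n,{k:np.round(np.array(v),4).tolist() for k,v in c.items()}, "campos",-np.array(c["R"]).T@np.array(c["t"]))
print(env.observe(),env.pinch_z)
E
```

```text
pics
side {'fx': 386.3359, 'fy': 386.3359, 'cx': 259.7205, 'cy': 195.829, 'k1': -0.0976, 'R': [[0.668, -0.7438, 0.0219], [-0.451, -0.4281, -0.7831], [0.5919, 0.5133, -0.6215]], 't': [-0.3735, 0.3274, 0.6882]} campos [-0.01012404 -0.49093044  0.69228308]
top {'fx': 456.4451, 'fy': 456.4451, 'cx': 260.0166, 'cy': 191.8071, 'k1': -0.1223, 'R': [[-0.0246, -0.9997, 0.0006], [-0.9928, 0.0243, -0.1174], [0.1173, -0.0034, -0.9931]], 't': [-0.0147, 0.523, 1.2717]} campos [ 0.36962156 -0.0230203   1.32426699]
{'clock': 0.1, 'joint_positions': array([ 1.27041353e+00,  3.00404761e-01,  1.52148834e+00,  9.86734382e-06,
        1.32070303e+00, -6.66238238e-02]), 'qd': array([ 6.14649124e-04,  4.11179839e-04, -8.42048659e-04,  5.67553569e-05,
       -1.98331330e-03, -4.51518690e-04]), 'joint_efforts': array([ 6.51384162e-04, -5.32651448e+01, -3.53277326e+01,  7.08998716e-02,
        2.35902099e-02, -1.16010588e-04]), 'ee_pos': array([0.12734647, 0.5348241 , 0.20496195]), 'tcp_rot': array([-3.66333614e-01, -3.11996669e+00,  1.54695631e-03]), 'ft_force': array([ 0.32991879, -0.87458059,  0.34819347]), 'wrist_torque': array([-0.03510627, -0.00410207, -0.0210346 ]), 'grasp_force': 0.0, 'gripper_width': 0.09444555859550237} -0.0188
```

View pics/side0.png

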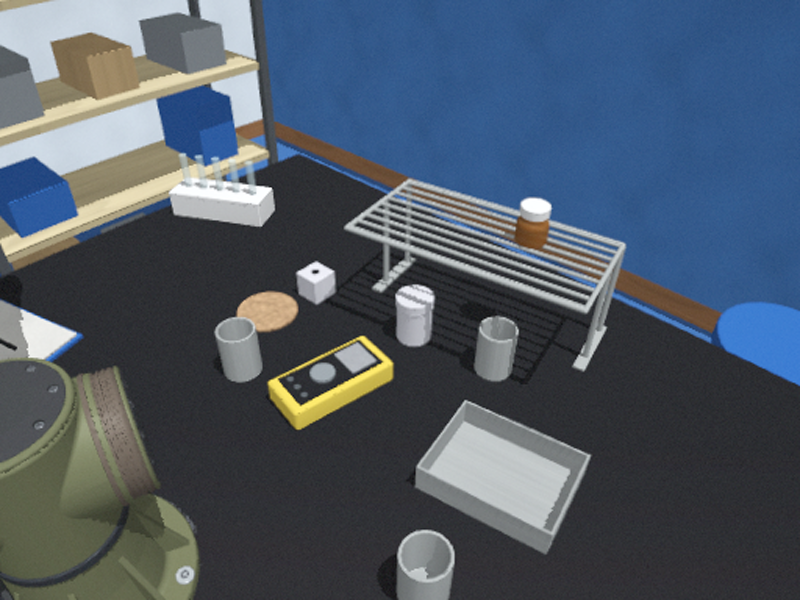

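View pics/top0.png

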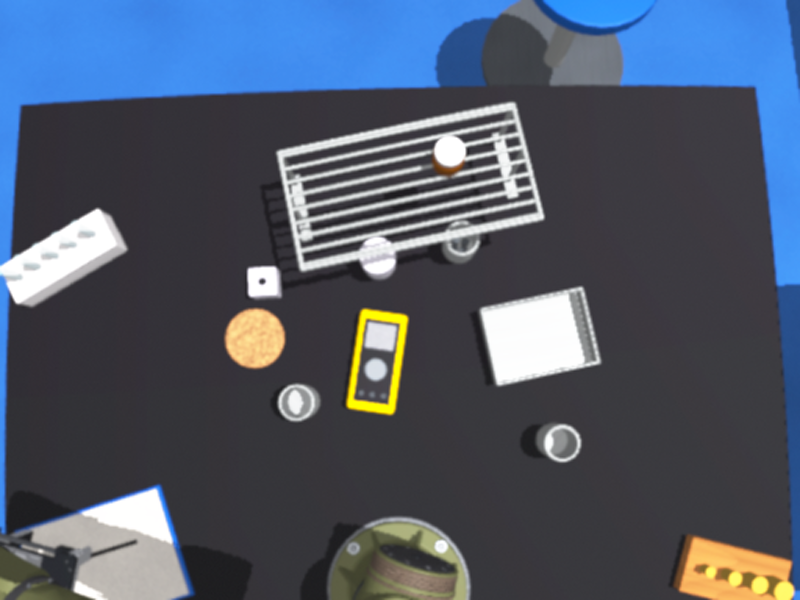

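The side view shows the beaker under the shelf's right half (about 497,348 in the enlarged picture), with the tin at (415,315). The tray is on the right at (503,475). The pad is at (268,310), with the block beyond it and a look-alike beaker in front at (240,350). In the top view the beaker mouth is at (461,241), the tin at (377,257), the tray centre at (540,336), the pad at (255,338) and the block at (263,282). The look-alikes are at (298,402) and (558,442).

```bash
cat > h.py <<'E'
import numpy as np,cv2
from station import env
from scipy.spatial.transform import Rotation as Ro
def ray(n,u,v,S=1.5625):
    c=env.calibration(n);K=np.array([[c["fx"],0,c["cx"]],[0,c["fy"],c["cy"]],[0,0,1]])
    p=cv2.undistortPoints(np.array([[[u/S,v/S]]],float),K,np.array([c["k1"],0,0,0.])).ravel()
    R=np.array(c["R"]);return -R.T@np.array(c["t"]),R.T@np.array([p[0],p[1],1])
def at(n,u,v,z):
    o,d=ray(n,u,v);return o+d*(z-o[2])/d[2]
def tri(a,b):
    o1,d1=ray("side",*a);o2,d2=ray("top",*b)
    s=np.linalg.lstsq(np.c_[d1,-d2],o2-o1,rcond=None)[0]
    p,q=o1+s[0]*d1,o2+s[1]*d2;return (p+q)/2,np.linalg.norm(p-q)
def cloud(n,p,d):
    S=1;v,u=np.nonzero(d>0);c=env.calibration(n);K=np.array([[c["fx"],0,c["cx"]],[0,c["fy"],c["cy"]],[0,0,1]])
    q=cv2.undistortPoints(np.c_[u,v].astype(float)[:,None],K,np.array([c["k1"],0,0,0.])).reshape(-1,2)
    z=d[v,u];R=np.array(c["R"]);return (np.c_[q,np.ones(len(q))]*z[:,None]-np.array(c["t"]))@R,u,v
E
cat > m.py <<'E'
from h import *
np.set_printoptions(precision=4,suppress=True)
for k,a,b in [("beaker rim",(497,330),(461,241)),("tin top",(415,296),(377,257)),("pad",(268,311),(255,338)),("block hole",(316,272),(262,282)),("jar cap",(536,208),(450,149)),("lookA rim",(238,332),(298,402)),
 ("tray nearL",(417,477),(496,384)),("tray farL",(467,406),(480,309)),("tray farR",(589,459),(583,289)),("tray nearR",(549,546),(600,363)),("shelf FL",(346,228),(302,268)),("shelf FR",(589,305),(542,218)),("meter corner",(268,380),(348,408))]:
    p,e=tri(a,b);print(k,p,"gap",round(e,4))
print("top rays at assumed z: rim",at("top",461,241,.085),"look2",at("top",558,442,.085),"lookA",at("top",298,402,.085))
# clouds: cylinder wall fits
for n in("side","top"):
    f=np.load(n+"0.npz");X,u,v=cloud(n,f["p"],f["d"])
    for nm,c,zr in [("beaker",tri((497,330),(461,241))[0],(.015,.095)),("lookA",tri((238,332),(298,402))[0],(.015,.095)),("pad",tri((268,311),(255,338))[0],(.003,.02)),("tin",tri((415,296),(377,257))[0],(.015,.095))]:
        m=(np.hypot(*(X[:,:2]-c[:2]).T)<.065)&(X[:,2]>zr[0])&(X[:,2]<zr[1])
        Y=X[m]; print(n,nm,m.sum(),Y.min(0),Y.max(0),"ztop",np.percentile(Y[:,2],[50,95]))
        if nm!="pad" and n=="side":
            from scipy.optimize import least_squares
            W=Y[(Y[:,2]<.08)]; dirc=(env.calibration("side")); o=ray("side",0,0)[0]
            r=least_squares(lambda q:np.hypot(W[:,0]-q[0],W[:,1]-q[1])-.031,c[:2],loss="soft_l1",f_scale=.002);print("  fit r=31mm",r.x,np.abs(r.fun).mean())
E
python3 m.py
```

```text
beaker rim [ 0.6206 -0.1292  0.0832] gap 0.006
tin top [0.5958 0.0198 0.0848] gap 0.0073
pad [ 0.4633  0.2551 -0.0001] gap 0.0057
block hole [0.5621 0.2316 0.0475] gap 0.0072
jar cap [ 0.7354 -0.1022  0.2424] gap 0.0017
lookA rim [0.3449 0.1636 0.0783] gap 0.0061
tray nearL [ 0.3667 -0.189   0.0196] gap 0.0048
tray farL [ 0.5045 -0.1645  0.0293] gap 0.007
tray farR [ 0.5335 -0.3518  0.0406] gap 0.0013
tray nearR [ 0.3969 -0.3785  0.0267] gap 0.002
shelf FL [0.562  0.1407 0.1797] gap 0.0027
shelf FR [ 0.6344 -0.2551  0.1933] gap 0.0089
meter corner [0.3317 0.0794 0.0414] gap 0.0065
top rays at assumed z: rim [ 0.6183 -0.1267  0.085 ] look2 [ 0.2622 -0.2833  0.085 ] lookA [0.3425 0.1643 0.085 ]
side beaker 838 [ 0.594  -0.1619  0.0155] [ 0.6582 -0.1005  0.0875] ztop [0.0603 0.0844]
  fit r=31mm [ 0.626  -0.1307] 0.0017555533616612697
side lookA 881 [0.3124 0.1326 0.0152] [0.3756 0.1978 0.0869] ztop [0.0604 0.0842]
  fit r=31mm [0.3443 0.165 ] 0.0016634305372627593
side pad 680 [0.4159 0.1973 0.0031] [0.5178 0.3077 0.0108] ztop [0.0058 0.0078]
side tin 730 [ 0.5658 -0.0118  0.0152] [0.6298 0.0501 0.0883] ztop [0.0736 0.0861]
  fit r=31mm [0.6    0.0212] 0.0011742407886242826
top beaker 305 [ 0.5941 -0.1549  0.016 ] [ 0.6555 -0.0952  0.0903] ztop [0.0539 0.0874]
top lookA 255 [0.3135 0.1366 0.015 ] [0.3731 0.1993 0.0914] ztop [0.0734 0.0891]
top pad 1126 [0.4003 0.1919 0.003 ] [0.5262 0.3188 0.0168] ztop [0.0069 0.0112]
top tin 354 [ 0.5663 -0.01    0.0167] [0.6291 0.0515 0.0929] ztop [0.0852 0.0894]
```

```bash
cat > go.py <<'E'
# usage: go.py x y z yaw tilt roll  (grasp point, deg) -> shift cm, turn deg in tool axes
import sys
from h import *
x,y,z,Y,T,r=map(float,sys.argv[1:]);Y,T=np.radians([Y,T])
d=np.array([np.cos(T)*np.cos(Y),np.cos(T)*np.sin(Y),-np.sin(T)]);yr=np.array([np.sin(Y),-np.cos(Y),0])
G=Ro.from_matrix(np.c_[np.cross(yr,d),yr,d])*Ro.from_euler("z",r,degrees=True)
s=env.observe();C=Ro.from_rotvec(s["tcp_rot"])
tcp=np.array([x,y,z])-env.pinch_z*G.as_matrix()[:,2]
print("t",s["clock"],"q",np.round(s["joint_positions"],2),"grasp",np.round(s["ee_pos"]+env.pinch_z*C.as_matrix()[:,2],4),"F",np.round(s["ft_force"],1),"w",round(s["gripper_width"],4),round(s["grasp_force"],1))
print("shift",np.round(100*C.inv().apply(tcp-s["ee_pos"]),2),"turn",np.round((C.inv()*G).as_rotvec(degrees=True),1))
E
python3 go.py .36 .3 .3 20 45 0; python3 go.py .44 -.12 .3 -3 35 0
```

```text
t 0.1 q [ 1.27  0.3   1.52  0.    1.32 -0.07] grasp [0.1274 0.5348 0.2238] F [ 0.3 -0.9  0.3] w 0.0944 0.0
shift [-29.18 -16.73  -8.16] turn [-56.8  17.1 137. ]
t 0.1 q [ 1.27  0.3   1.52  0.    1.32 -0.07] grasp [0.1274 0.5348 0.2238] F [ 0.3 -0.9  0.3] w 0.0944 0.0
shift [-47.1  -56.19  -8.37] turn [-78.8   7.2 151.4]
```

```bash
python3 -m crank '[[0,0,-8,-10,3,25],[-10,-6,-8,-20,6,48],[-20,-12,-8,-28,8.5,68],[-29,-17,-8,-28,8.5,68],[-29,-17,-8,-28,8.5,68],[-29,-17,-8,-28,8.5,68],[-29,-17,-8,-28,8.5,68],[-29,-17,-8,-28,8.5,68],[-29,-17,-8,-28,8.5,68],[-29,-17,-8,-28,8.5,68]]' 1; python3 go.py .44 -.12 .3 -3 35 0
```

```text
clock: 0.93
ee_pos: [0.3738, 0.2986, 0.2858]
tcp_rot: [-1.937, -2.265, -0.701]
ft_force: [0.5, 0.7, 0.7]
gripper_width: 0.094
grasp_force: 0.0
t 0.9333 q [ 0.46 -0.17  1.9   0.29  1.03  0.2 ] grasp [0.3695 0.2912 0.3026] F [0.5 0.7 0.7] w 0.094 0.0
shift [-39.92   3.85 -14.73] turn [-50.7  10.5  84.5]
```

```bash
python3 -m crank '[[-39.9,3.9,-14.7,-50.7,10.5,84.5],[-39.9,3.9,-14.7,-50.7,10.5,84.5],[-39.9,3.9,-14.7,-50.7,10.5,84.5],[-39.9,3.9,-14.7,-50.7,10.5,84.5],[-39.9,3.9,-14.7,-50.7,10.5,84.5],[-39.9,3.9,-14.7,-50.7,10.5,84.5],[-39.9,3.9,-14.7,-50.7,10.5,84.5],[-39.9,3.9,-14.7,-50.7,10.5,84.5],[-39.9,3.9,-14.7,-50.7,10.5,84.5],[-39.9,3.9,-14.7,-50.7,10.5,84.5]]' 1; python3 go.py .508 -.124 .14 -3 35 0
```

```text
clock: 1.77
ee_pos: [0.4537, -0.1054, 0.2894]
tcp_rot: [-2.751, -0.685, -1.333]
ft_force: [1.2, -0.5, -0.3]
gripper_width: 0.0939
grasp_force: 0.0
t 1.7667 q [-0.68 -0.29  2.15  0.91  0.91 -0.05] grasp [ 0.4397 -0.1091  0.3014] F [ 1.2 -0.5 -0.3] w 0.0939 0.0
shift [-8.96  1.59 15.04] turn [-14.5   3.   24. ]
```

```bash
python3 -m crank '[[0,0,0,-7,1.5,12],[0,0,0,-14.5,3,24],[0,0,0,-14.5,3,24],[-2,0.5,4,-14.5,3,24],[-5,1,8,-14.5,3,24],[-7,1.3,12,-14.5,3,24],[-9,1.6,15,-14.5,3,24],[-9,1.6,15,-14.5,3,24],[-9,1.6,15,-14.5,3,24]]' 1; python3 go.py .624 -.129 .06 -3 35 0
python3 - <<'E'
from h import *
p,d=env.snapshot("side");a=p[150:280,240:400]
b,d=env.snapshot("top");c=b[100:230,230:390]
cv2.imwrite("pics/pre.png",cv2.resize(np.vstack([a,c])[:,:,::-1],None,fx=2.3,fy=2.3,interpolation=cv2.INTER_CUBIC))
E
```

```text
clock: 2.52
ee_pos: [0.5178, -0.1184, 0.1481]
tcp_rot: [2.77, -0.057, 1.447]
ft_force: [0.6, 0.3, 0.6]
gripper_width: 0.0937
grasp_force: 0.0
t 2.5167 q [-0.47  0.05  2.29  1.88  0.37 -0.59] grasp [ 0.5024 -0.1178  0.1588] F [0.6 0.3 0.6] w 0.0937 0.0
shift [-1.14  0.68 15.65] turn [-0.7 -0.1  0.3]
```

View pics/pre.png

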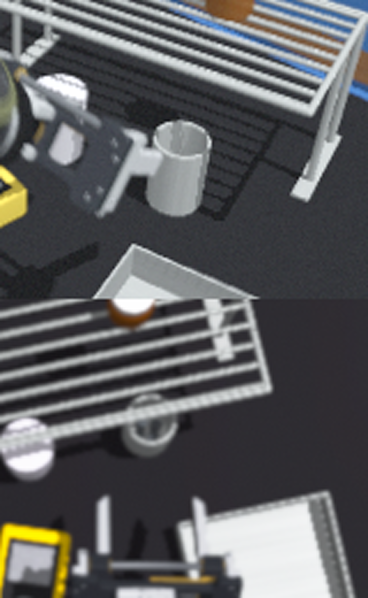

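The side crop shows the beaker upright and untouched ahead of the open fingers. In the top crop the fingers at columns 103 and 200 straddle its axis at about 150, so I'm going in along the tool axis.

```bash
python3 -m crank '[[-0.4,0.2,2,0,0,0],[-0.8,0.5,4,-0.5,0,0],[-1.1,0.7,6,-0.7,0,0.3],[-1.1,0.7,8,-0.7,0,0.3],[-1.1,0.7,9,-0.7,0,0.3],[-1.1,0.7,9,-0.7,0,0.3],[-1.1,0.7,9,-0.7,0,0.3],[-1.1,0.7,9,-0.7,0,0.3]]' 1; python3 go.py .624 -.129 .06 -3 35 0
```

```text
clock: 3.28
ee_pos: [0.5846, -0.1275, 0.0899]
tcp_rot: [2.763, -0.072, 1.445]
ft_force: [-0.5, 0.4, 0.5]
gripper_width: 0.0941
grasp_force: 0.0
t 3.2833 q [-0.41  0.33  2.15  2.31  0.4  -0.98] grasp [ 0.5691 -0.1267  0.1006] F [-0.5  0.4  0.5] w 0.0941 0.0
shift [-0.21 -0.05  6.83] turn [-0.1 -0.2 -0. ]
```

```bash
python3 -m crank '[[0,0,1.5,0,0,0],[-0.1,0,3,0,0,0],[-0.2,0,4.5,0,0,0],[-0.2,0,5.8,0,0,0],[-0.2,0,6.8,0,0,0],[-0.2,0,6.8,0,0,0],[-0.2,0,6.8,0,0,0],[-0.2,0,6.8,0,0,0]]' 1; python3 go.py .624 -.129 .06 -3 35 0;python3 - <<'E'
from h import *
p,d=env.snapshot("side");a=p[150:280,240:400]
b,d=env.snapshot("top");c=b[100:230,230:390]
cv2.imwrite("pics/pre2.png",cv2.resize(np.vstack([a,c])[:,:,::-1],None,fx=2.3,fy=2.3,interpolation=cv2.INTER_CUBIC))
E
```

```text
clock: 3.95
ee_pos: [0.6391, -0.1305, 0.0489]
tcp_rot: [2.763, -0.073, 1.444]
ft_force: [0.8, 0.4, -0.0]
gripper_width: 0.0935
grasp_force: 0.0
t 3.95 q [-0.36  0.51  2.02  2.46  0.41 -1.11] grasp [ 0.6237 -0.1297  0.0596] F [ 0.8  0.4 -0. ] w 0.0935 0.0
shift [ 0.04 -0.07  0.  ] turn [-0.  -0.2 -0. ]
```

View pics/pre2.png

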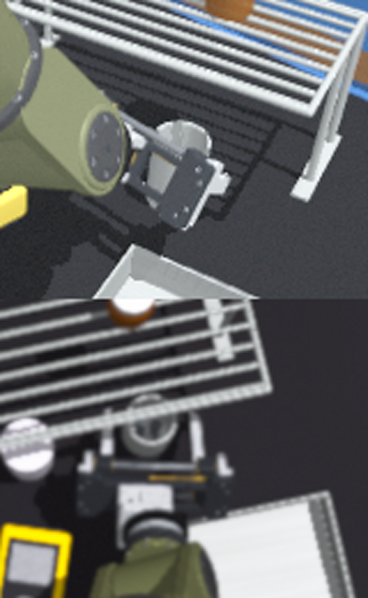

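The fingers straddle the beaker (side crop at about 185,160; top crop at 150,425), and it is still upright. Closing now.

```bash
python3 -m crank '[[0,0,0,0,0,0],[0,0,0,0,0,0],[0,0,0,0,0,0],[0,0,0,0,0,0],[0,0,0,0,0,0],[0,0,0,0,0,0],[0,0,0,0,0,0],[0,0,0,0,0,0],[0,0,0,0,0,0]]' 0; python3 go.py .622 -.129 .08 -3 35 0;python3 go.py .5 -.129 .18 -3 35 0
```

```text
clock: 4.8
ee_pos: [0.6395, -0.1305, 0.0482]
tcp_rot: [2.763, -0.072, 1.444]
ft_force: [-1.1, 0.0, 1.8]
gripper_width: 0.0622
grasp_force: 30.0
t 4.8 q [-0.36  0.51  2.01  2.46  0.41 -1.11] grasp [ 0.6241 -0.1297  0.059 ] F [-1.1  0.   1.8] w 0.0622 30.0
shift [ 1.6  -0.06 -1.38] turn [-0.  -0.2 -0. ]
t 4.8 q [-0.36  0.51  2.01  2.46  0.41 -1.11] grasp [ 0.6241 -0.1297  0.059 ] F [-1.1  0.   1.8] w 0.0622 30.0
shift [  2.85   0.57 -17.09] turn [-0.  -0.2 -0. ]
```

```bash
python3 -m crank '[[0.8,0,-0.7,0,0,0],[1.6,0,-1.4,0,0,0],[1.8,0.1,-4,0,0,0],[2,0.2,-7,0,0,0],[2.3,0.3,-10,0,0,0],[2.6,0.5,-13,0,0,0],[2.85,0.6,-16,0,0,0],[2.85,0.6,-17,0,0,0],[2.85,0.6,-17,0,0,0],[2.85,0.6,-17,0,0,0]]'; python3 go.py .49 -.2 .24 -3 15 0;python3 go.py .48 -.24 .20 0 15 90;python3 go.py .48 -.24 .20 0 15 140
```

```text
clock: 5.63
ee_pos: [0.5161, -0.1304, 0.1688]
tcp_rot: [2.762, -0.073, 1.444]
ft_force: [0.6, -0.7, -3.8]
gripper_width: 0.0622
grasp_force: 30.0
t 5.6333 q [-0.5   0.    2.27  1.71  0.37 -0.41] grasp [ 0.5007 -0.1296  0.1795] F [ 0.6 -0.7 -3.8] w 0.0622 30.0
shift [ 5.21  7.09 -4.14] turn [ 0.  19.8 -0. ]
t 5.6333 q [-0.5   0.    2.27  1.71  0.37 -0.41] grasp [ 0.5007 -0.1296  0.1795] F [ 0.6 -0.7 -3.8] w 0.0622 30.0
shift [ 1.47 11.04 -2.5 ] turn [17.6 13.3 87.7]
t 5.6333 q [-0.5   0.    2.27  1.71  0.37 -0.41] grasp [ 0.5007 -0.1296  0.1795] F [ 0.6 -0.7 -3.8] w 0.0622 30.0
shift [ 1.47 11.04 -2.5 ] turn [ 25.2   5.4 136.9]
```

```bash
python3 -m crank '[[1,1,-1,0,5,0],[2,2,-2,0,10,0],[3,3,-3,0,15,0],[4,4,-4,0,19.8,0],[5.2,5.5,-4.1,0,19.8,0],[5.2,7,-4.1,0,19.8,0],[5.2,7,-4.1,0,19.8,0],[5.2,7,-4.1,0,19.8,0],[5.2,7,-4.1,0,19.8,0]]'; python3 go.py .48 -.24 .22 0 15 0;python3 go.py .48 -.24 .22 0 15 70
```

```text
clock: 6.38
ee_pos: [0.5086, -0.1996, 0.2336]
tcp_rot: [2.469, -0.066, 1.891]
ft_force: [-0.1, 0.6, -3.1]
gripper_width: 0.0618
grasp_force: 30.0
t 6.3833 q [-0.76  0.04  2.31  2.04  0.79 -0.85] grasp [ 0.4905 -0.1986  0.2385] F [-0.1  0.6 -3.1] w 0.0618 30.0
shift [-1.99  4.09 -0.32] turn [ 2.9  0.1 -0.9]
t 6.3833 q [-0.76  0.04  2.31  2.04  0.79 -0.85] grasp [ 0.4905 -0.1986  0.2385] F [-0.1  0.6 -3.1] w 0.0618 30.0
shift [-1.99  4.09 -0.32] turn [ 2.6 -1.7 69.1]
```

```bash
python3 -m crank '[[-0.5,1,-0.3,0.5,0,7],[-1,2,-0.3,1,-0.3,14],[-1.5,3,-0.3,1.3,-0.5,21],[-2,4,-0.3,1.6,-0.8,28],[-2,4.1,-0.3,1.8,-1,35],[-2,4.1,-0.3,2,-1.2,42],[-2,4.1,-0.3,2.2,-1.4,49],[-2,4.1,-0.3,2.4,-1.6,56],[-2,4.1,-0.3,2.6,-1.7,62.5],[-2,4.1,-0.3,2.6,-1.7,69]]'; python3 go.py .498 -.237 .18 0 15 100;python3 go.py .498 -.237 .175 0 15 150
```

```text
clock: 7.22
ee_pos: [0.4986, -0.2397, 0.2157]
tcp_rot: [-1.682, 1.179, -1.29]
ft_force: [0.5, 0.2, -2.7]
gripper_width: 0.0623
grasp_force: 30.0
t 7.2167 q [-0.9   0.14  2.25  1.9   0.93  0.38] grasp [ 0.4804 -0.2397  0.2206] F [ 0.5  0.2 -2.7] w 0.0623 30.0
shift [-1.43  3.17  2.75] turn [-0.1  0.1 29.9]
t 7.2167 q [-0.9   0.14  2.25  1.9   0.93  0.38] grasp [ 0.4804 -0.2397  0.2206] F [ 0.5  0.2 -2.7] w 0.0623 30.0
shift [-1.59  3.63  2.87] turn [-0.   0.1 79.9]
```

```bash
python3 -m crank '[[-0.4,0.8,0.7,0,0,6],[-0.8,1.6,1.4,0,0,12],[-1.2,2.4,2,0,0,18],[-1.4,3.2,2.75,0,0,24],[-1.4,3.2,2.75,0,0,30],[-1.4,3.2,2.75,0,0,34],[-1.4,3.2,2.75,0,0,38],[-1.4,3.2,2.75,0,0,41],[-1.4,3.2,2.75,0,0,44],[-1.4,3.2,2.75,0,0,47]]';  python3 -m crank '[[0,0,0,0,0,3],[0,0,0,0,0,6],[0,0,0,0,0,9],[0,0,0,0,0,12],[0,0,0,0,0,15],[0,0,0,0,0,18],[0,0,0,0,0,22],[0,0,0,0,0,26],[0,0,0,0,0,30],[0,0,0,0,0,33]]'; python3 go.py .498 -.237 .175 0 15 150
python3 - <<'E'
from h import *
p,d=env.snapshot("side");a=p[200:384,200:400]
b,d=env.snapshot("top");c=b[150:300,250:413]
cv2.imwrite("pics/pour.png",np.hstack([cv2.resize(x[:,:,::-1],(400,560 if 0 else int(400*x.shape[0]/x.shape[1])),interpolation=cv2.INTER_CUBIC)[:365] for x in (a,c)]))
E
```

```text
clock: 8.05
ee_pos: [0.5161, -0.2375, 0.1749]
tcp_rot: [-0.995, 1.621, -0.762]
ft_force: [-0.7, -0.3, -3.5]
gripper_width: 0.062
grasp_force: 30.0
clock: 8.88
ee_pos: [0.5162, -0.2375, 0.1751]
tcp_rot: [-0.479, 1.784, -0.366]
ft_force: [-0.1, -0.2, -2.5]
gripper_width: 0.0622
grasp_force: 30.0
t 8.8833 q [-0.86  0.27  2.23  2.02  0.95  1.63] grasp [ 0.4981 -0.2375  0.18  ] F [-0.1 -0.2 -2.5] w 0.0622 30.0
shift [0.39 0.29 0.12] turn [ 0.   0.1 -0. ]
```

View pics/pour.png

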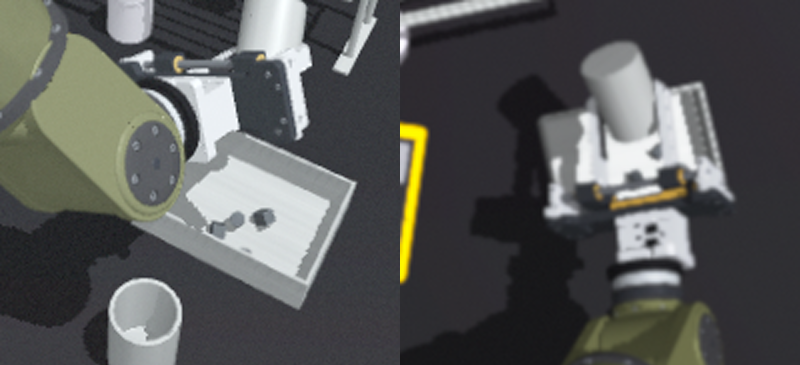

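Three samples are visible in the tray (side crop at 217,228, 235,218 and 263,217), and the fourth is either falling or hidden. I'll tip a little further and wait.

```bash
python3 -m crank '[[0,0,0,0,0,5],[0,0,0,0,0,10],[0,0,0,0,0,15],[0,0,0,0,0,15],[0,0,0,0,0,15],[0,0,0,0,0,15],[0,0,0,0,0,15],[0,0,0,0,0,15],[0,0,0,0,0,15],[0,0,0,0,0,15]]'; python3 go.py .50 -.15 .22 0 15 80
python3 - <<'E'
from h import *
p,d=env.snapshot("side");a=p[270:360,280:390]
cv2.imwrite("pics/pour2.png",cv2.resize(a[:,:,::-1],None,fx=5,fy=5,interpolation=cv2.INTER_CUBIC))
E
```

```text
clock: 9.82
ee_pos: [0.5158, -0.2383, 0.1754]
tcp_rot: [-0.243, 1.819, -0.186]
ft_force: [-0.4, -0.7, -2.6]
gripper_width: 0.0618
grasp_force: 30.0
t 9.8167 q [-0.86  0.27  2.23  2.02  0.95  1.89] grasp [ 0.4977 -0.2383  0.1803] F [-0.4 -0.7 -2.6] w 0.0618 30.0
shift [-6.08  7.5  -0.8 ] turn [ -0.    0.1 -84.8]
```

View pics/pour2.png

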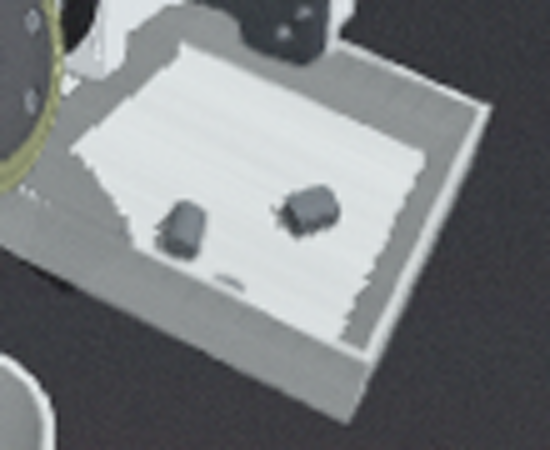

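Two samples are clearly visible (about 185,228 and 312,210) and a third peeks over the near wall (230,282). I'll move aside so the top camera can see the tray.

```bash
python3 -m crank '[[-2,2,-0.8,0,0,-6],[-4,4,-0.8,0,0,-13],[-6,6,-0.8,0,0,-20],[-8,8,-0.8,0,0,-27],[-10,10,-0.8,0,0,-34],[-12,12,-0.8,0,0,-41],[-13,14,-0.8,0,0,-48],[-13,16,-0.8,0,0,-55],[-13,16,-0.8,0,0,-62],[-13,16,-0.8,0,0,-69]]'; python3 go.py .46 0 .28 10 20 20
python3 - <<'E'
from h import *
p,d=env.snapshot("side");a=p[250:384,250:400]
b,d=env.snapshot("top");c=b[170:260,290:400]
cv2.imwrite("pics/chk.png",np.hstack([cv2.resize(x[:,:,::-1],(400,int(400*x.shape[0]/x.shape[1])),interpolation=cv2.INTER_CUBIC)[:327] for x in (a,c)]))
E
```

```text
clock: 10.7
ee_pos: [0.5293, -0.0483, 0.2581]
tcp_rot: [-1.308, 1.456, -1.002]
ft_force: [-0.8, -1.2, -2.8]
gripper_width: 0.0622
grasp_force: 30.0
t 10.7 q [-0.32 -0.12  2.38  2.47  0.51  0.63] grasp [ 0.5111 -0.0484  0.263 ] F [-0.8 -1.2 -2.8] w 0.0622 30.0
shift [-5.14  0.4  -5.39] turn [  0.7 -11.5 -79. ]
```

View pics/chk.png

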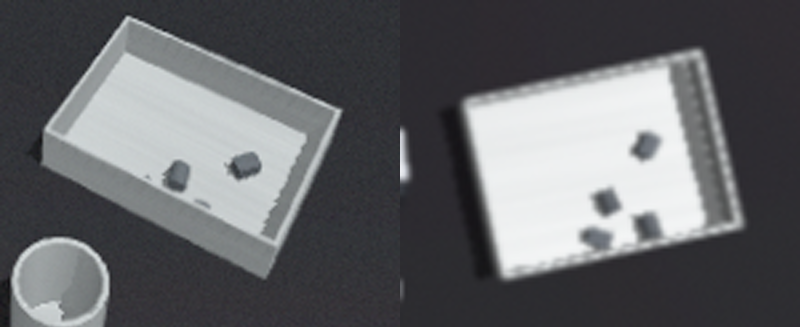

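All four samples lie in the tray (top crop at 645,145, 606,202, 596,237 and 648,225). Next I swing over to the pad.

```bash
python3 -m crank '[[-2,0.2,-2,0.2,-2,-7],[-5,0.4,-5,0.4,-3.5,-14],[-5,0.4,-5,0.5,-4.5,-21],[-5,0.4,-5,0.6,-5.5,-28],[-5,0.4,-5,0.7,-6.5,-35],[-5,0.4,-5,0.7,-8,-42],[-5,0.4,-5,0.7,-9,-49],[-5,0.4,-5,0.7,-10,-56],[-5,0.4,-5,0.7,-11,-63],[-5,0.4,-5,0.7,-11.5,-70]]'; python3 go.py .45 .24 .24 25 35 0
```

```text
clock: 11.63
ee_pos: [0.4817, -0.0003, 0.2729]
tcp_rot: [-2.252, 0.377, -1.523]
ft_force: [-0.2, -0.1, -2.3]
gripper_width: 0.062
grasp_force: 30.0
t 11.6333 q [-0.36 -0.32  2.42  1.82  0.52  0.03] grasp [ 0.4642 -0.0035  0.2791] F [-0.2 -0.1 -2.3] w 0.062 30.0
shift [-14.9  -19.83   4.01] turn [  8.8 -18.7 -35.8]
```

```bash
python3 -m crank '[[-1.5,-2,0.4,1,-2.5,-5],[-3,-4,0.8,2,-5,-10],[-5,-6.6,1.3,4,-8,-15],[-7,-9.3,1.9,5,-11,-20],[-9,-12,2.4,6,-13,-25],[-11,-14.6,3,7.5,-16,-30],[-13,-17.3,3.5,8.8,-18.7,-35.8],[-14.9,-19.8,4,8.8,-18.7,-35.8],[-14.9,-19.8,4,8.8,-18.7,-35.8],[-14.9,-19.8,4,8.8,-18.7,-35.8]]'; python3 go.py .464 .254 .11 25 35 0
```

```text
clock: 12.47
ee_pos: [0.4645, 0.2279, 0.2287]
tcp_rot: [-2.568, -0.528, -1.322]
ft_force: [0.3, -0.2, -2.8]
gripper_width: 0.0621
grasp_force: 30.0
t 12.4667 q [ 0.35 -0.18  2.26  0.5   0.13  1.05] grasp [0.4505 0.2215 0.2395] F [ 0.3 -0.2 -2.8] w 0.0621 30.0
shift [-9.12 -2.21  9.59] turn [ 0.4  0.3 -1.5]
```

```bash
python3 -m crank '[[-0.9,-0.6,1,0,0,-0.5],[-2,-1.2,2,0.4,0.3,-1.5],[-3.2,-2.2,3.4,0.4,0.3,-1.5],[-4.6,-2.2,4.9,0.4,0.3,-1.5],[-6,-2.2,6.3,0.4,0.3,-1.5],[-7.5,-2.2,7.9,0.4,0.3,-1.5],[-9.1,-2.2,9.6,0.4,0.3,-1.5],[-9.1,-2.2,9.6,0.4,0.3,-1.5],[-9.1,-2.2,9.6,0.4,0.3,-1.5],[-9.1,-2.2,9.6,0.4,0.3,-1.5]]'; python3 go.py .464 .254 .07 25 35 0
python3 - <<'E'
from h import *
p,d=env.snapshot("side");a=p[140:290,100:280]
b,d=env.snapshot("top");c=b[160:310,100:280]
cv2.imwrite("pics/pl.png",np.hstack([cv2.resize(x[:,:,::-1],(400,333),interpolation=cv2.INTER_CUBIC) for x in (a,c)]))
E
```

```text
clock: 13.3
ee_pos: [0.4647, 0.2701, 0.146]
tcp_rot: [-2.573, -0.603, -1.199]
ft_force: [-0.4, 0.2, -2.4]
gripper_width: 0.0618
grasp_force: 30.0
t 13.3 q [ 0.42  0.04  2.25  2.03  0.08 -0.46] grasp [0.452  0.263  0.1579] F [-0.4  0.2 -2.4] w 0.0618 30.0
shift [-6.18  1.82  6.04] turn [-3.4  4.5 -0.4]
```

View pics/pl.png

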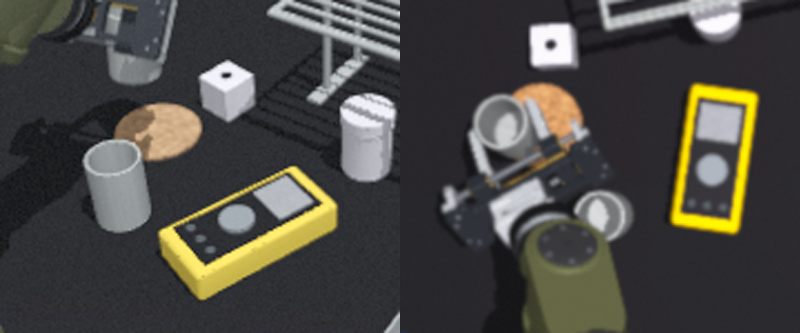

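The beaker is held above the pad and the arm is still slewing slowly through its wrist singularity. The look-alike (side crop at 118,185) is clear.

```bash
python3 -m crank '[[0,0,0,-1,1,0],[0,0.5,0,-2,2.5,0],[0,1,0,-3.4,4.5,-0.4],[0,1.8,0,-3.4,4.5,-0.4],[0,1.8,0,-3.4,4.5,-0.4],[-1,1.8,1,-3.4,4.5,-0.4],[-2,1.8,2,-3.4,4.5,-0.4],[-3,1.8,3,-3.4,4.5,-0.4],[-3,1.8,3,-3.4,4.5,-0.4],[-3,1.8,3,-3.4,4.5,-0.4]]'; python3 go.py .464 .254 .07 25 35 0
```

```text
clock: 14.23
ee_pos: [0.4754, 0.2578, 0.1028]
tcp_rot: [-2.561, -0.575, -1.33]
ft_force: [0.5, 0.7, -2.9]
gripper_width: 0.062
grasp_force: 30.0
t 14.2333 q [ 0.42  0.18  2.3   3.1   0.3  -1.54] grasp [0.4615 0.2512 0.1136] F [ 0.5  0.7 -2.9] w 0.062 30.0
shift [-3.37 -0.15  2.79] turn [-0.1  0.1  0.3]
```

```bash
python3 -m crank '[[-0.7,0,0.6,0,0,0],[-1.4,0,1.2,0,0,0],[-2,0,1.7,0,0,0.2],[-2.6,-0.1,2.2,0,0,0.3],[-3.1,-0.1,2.6,0,0,0.3],[-3.2,-0.1,2.7,0,0,0.3],[-3.2,-0.1,2.7,0,0,0.3],[-3.2,-0.1,2.7,0,0,0.3]]'; python3 go.py .464 .254 .0648 25 35 0
python3 - <<'E'
from h import *
p,d=env.snapshot("side");a=p[140:290,100:280]
b,d=env.snapshot("top");c=b[160:310,100:280]
cv2.imwrite("pics/pl2.png",np.hstack([cv2.resize(x[:,:,::-1],(400,333),interpolation=cv2.INTER_CUBIC) for x in (a,c)]))
E
```

```text
clock: 14.9
ee_pos: [0.4788, 0.2599, 0.0617]
tcp_rot: [-2.56, -0.57, -1.332]
ft_force: [-0.6, 0.2, -2.3]
gripper_width: 0.0617
grasp_force: 30.0
t 14.9 q [ 0.43  0.32  2.3   3.12  0.43 -1.56] grasp [0.4648 0.2534 0.0725] F [-0.6  0.2 -2.3] w 0.0617 30.0
shift [-0.66 -0.09  0.4 ] turn [-0.   0.   0.1]
```

View pics/pl2.png

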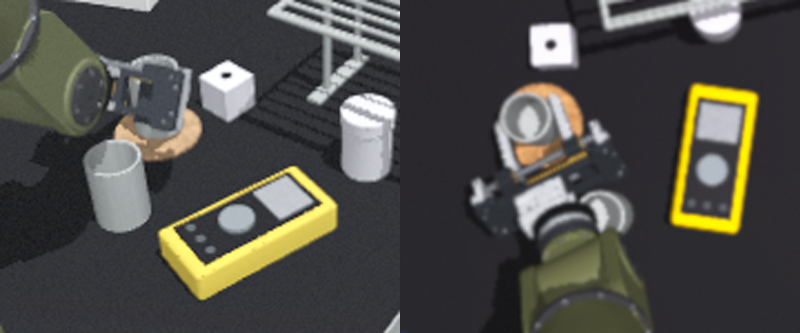

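The beaker is over the pad centre: its rim is at (527,120) and the pad centre at (541,124), and the rim's height accounts for the difference. Lowering gently.

```bash
python3 -m crank '[[-0.1,0,0.05,0,0,0],[-0.2,0,0.1,0,0,0],[-0.3,0,0.17,0,0,0],[-0.4,0,0.25,0,0,0],[-0.48,0,0.32,0,0,0],[-0.52,0,0.36,0,0,0],[-0.52,0,0.36,0,0,0],[-0.52,0,0.36,0,0,0]]'; python3 go.py .464 .254 .0648 25 35 0
```

```text
clock: 15.67
ee_pos: [0.4786, 0.2598, 0.0549]
tcp_rot: [-2.56, -0.57, -1.332]
ft_force: [0.0, -0.3, -2.7]
gripper_width: 0.0621
grasp_force: 30.0
t 15.6667 q [ 0.43  0.34  2.3   3.12  0.45 -1.56] grasp [0.4646 0.2533 0.0657] F [ 0.  -0.3 -2.7] w 0.0621 30.0
shift [-0.09 -0.09  0.03] turn [-0.   0.1  0.1]
```

```bash
python3 -m crank '[[-0.04,0,0.03,0,0,0],[-0.08,0,0.06,0,0,0],[-0.08,0,0.06,0,0,0],[-0.08,0,0.06,0,0,0]]'; python3 go.py .464 .254 .0648 25 35 0;  python3 -m crank '[[-0.04,0,0.03,0,0,0],[-0.08,0,0.06,0,0,0],[-0.08,0,0.06,0,0,0]]'|grep ft
```

```text
clock: 16.0
ee_pos: [0.4789, 0.2599, 0.0543]
tcp_rot: [-2.56, -0.57, -1.333]
ft_force: [-1.6, -0.6, 1.1]
gripper_width: 0.062
grasp_force: 30.0
t 16.0 q [ 0.43  0.34  2.3   3.12  0.46 -1.56] grasp [0.4649 0.2534 0.0651] F [-1.6 -0.6  1.1] w 0.062 30.0
shift [-0.06 -0.09 -0.03] turn [-0.  -0.   0.1]
ft_force: [-3.9, -1.8, 10.4]
```

```bash
python3 -m crank '[[0.04,0,-0.03,0,0,0],[0.04,0,-0.03,0,0,0],[0.04,0,-0.03,0,0,0],[0.04,0,-0.03,0,0,0],[0.04,0,-0.03,0,0,0],[0.04,0,-0.03,0,0,0],[0.04,0,-0.03,0,0,0],[0.04,0,-0.03,0,0,0],[0.04,0,-0.03,0,0,0],[0.04,0,-0.03,0,0,0]]' 1; python3 -m crank '[[0,0,-0.5,0,0,0],[0,0,-1.5,0,0,0],[0,0,-3,0,0,0],[0,0,-5,0,0,0],[0,0,-7,0,0,0],[0,0,-9,0,0,0],[0,0,-11,0,0,0],[0,0,-13,0,0,0],[0,0,-13,0,0,0],[0,0,-13,0,0,0]]'
python3 - <<'E'
from h import *
from scipy.optimize import least_squares
p,d=env.snapshot("side");a=p[120:384,100:400]
b,db=env.snapshot("top");c=b[60:324,100:400]
cv2.imwrite("pics/fin.png",np.hstack([cv2.resize(x[:,:,::-1],(400,352),interpolation=cv2.INTER_CUBIC) for x in (a,c)]))
X,_,_=cloud("side",p,d);W=X[(np.hypot(X[:,0]-.464,X[:,1]-.254)<.05)&(X[:,2]>.02)&(X[:,2]<.085)]
for lo,hi in((.02,.05),(.05,.085)):
    w=W[(W[:,2]>lo)&(W[:,2]<hi)];print(len(w),least_squares(lambda q:np.hypot(w[:,0]-q[0],w[:,1]-q[1])-.031,[.464,.254],loss="soft_l1",f_scale=.002).x)
E
```

```text
clock: 17.08
ee_pos: [0.4786, 0.2598, 0.0534]
tcp_rot: [-2.56, -0.57, -1.332]
ft_force: [0.1, -0.4, -0.1]
gripper_width: 0.094
grasp_force: 0.0
clock: 17.92
ee_pos: [0.3871, 0.2181, 0.1305]
tcp_rot: [-2.561, -0.57, -1.332]
ft_force: [-0.3, 0.7, 0.1]
gripper_width: 0.094
grasp_force: 0.0
199 [0.46880377 0.25261339]
296 [0.46597683 0.25151209]
```

View pics/fin.png

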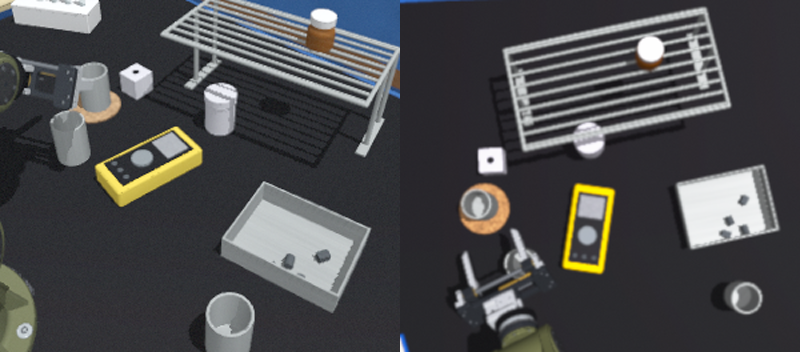

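The beaker stands upright on the pad within about 4 mm of its centre, released. All four samples are in the tray and the bystanders haven't moved. I'll raise the gripper clear of the look-alike and hand in.

```bash
python3 -m crank '[[1.5,0,-1,0,0,0],[3,0,-2,0,0,0],[5,0,-3.5,0,0,0],[5,0,-3.5,0,0,0],[5,0,-3.5,0,0,0],[5,0,-3.5,0,0,0]]'; python3 -c "
from station import env
print(env.sign_off())"
```

```text
clock: 18.52
ee_pos: [0.3879, 0.2199, 0.1819]
tcp_rot: [-2.562, -0.569, -1.334]
ft_force: [0.0, -0.8, -0.3]
gripper_width: 0.0943
grasp_force: 0.0
the job is handed in; nothing more can be done
None
```

I handed the job in at about 18.5 s: all four samples are in the tray, the empty beaker stands upright on the cork pad about 4 mm from its centre, and the final pictures show no bystander moved, though no verdict came back.

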